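# Line up the weighing bottles by height

### The job

Line up the four amber weighing bottles on the rail in order of height, the tallest on the pad next to the raised steel end stop and the shortest at the far end. Each bottle stands upright in the middle of its own black pad; they are glass, so set them down gently and do not tip any over.

Things in the scene. Friction and masses are not known exactly. Their poses are not given: they have to be found in the camera images.
- bottle_a_mid (a point): Loose upright weighing bottle, the tallest of four: amber glass cylinder 38 mm in diameter with a white ground stopper and small knob on top (stopper fixed to the bottle). Overall height 108 mm, of which the straight glass body is the lower 86 mm. The point is on its axis half-way up, 54 mm above its underside; z is up along the axis. Below 0.3 kg; grip the glass body across its diameter.
- bottle_b_mid (a point): Loose upright weighing bottle, the second tallest and the widest of four: amber glass cylinder 50 mm in diameter with a white ground stopper and small knob on top (stopper fixed to the bottle). Overall height 92 mm, of which the straight glass body is the lower 70 mm. The point is on its axis half-way up, 46 mm above its underside; z is up along the axis. Below 0.3 kg; grip the glass body across its diameter.
- bottle_c_mid (a point): Loose upright weighing bottle, the third tallest and the slimmest of four: amber glass cylinder 34 mm in diameter with a white ground stopper and small knob on top (stopper fixed to the bottle). Overall height 76 mm, of which the straight glass body is the lower 54 mm. The point is on its axis half-way up, 38 mm above its underside; z is up along the axis. Below 0.3 kg; grip the glass body across its diameter.
- bottle_d_mid (a point): Loose upright weighing bottle, the shortest of four: amber glass cylinder 46 mm in diameter with a white ground stopper and small knob on top (stopper fixed to the bottle). Overall height 60 mm, of which the straight glass body is the lower 38 mm. The point is on its axis half-way up, 30 mm above its underside; z is up along the axis. Below 0.3 kg; grip the glass body across its diameter.
- pad_p: Fixed round black rubber pad with a small bright dot at its centre, 60 mm in diameter and 4 mm thick, on the rail: one of four alike in a row, 72 to 92 mm between the centres of neighbours; which of the four names stands where in the row changes from start to start. Origin: centre of its underside, so its top, on which a bottle stands, is 4 mm above the origin (16 mm above the bench); z is up.
- pad_q: Fixed round black rubber pad with a small bright dot at its centre, 60 mm in diameter and 4 mm thick, on the rail: one of four alike in a row, 72 to 92 mm between the centres of neighbours; which of the four names stands where in the row changes from start to start. Origin: centre of its underside, so its top, on which a bottle stands, is 4 mm above the origin (16 mm above the bench); z is up.
- pad_r: Fixed round black rubber pad with a small bright dot at its centre, 60 mm in diameter and 4 mm thick, on the rail: one of four alike in a row, 72 to 92 mm between the centres of neighbours; which of the four names stands where in the row changes from start to start. Origin: centre of its underside, so its top, on which a bottle stands, is 4 mm above the origin (16 mm above the bench); z is up.
- pad_s: Fixed round black rubber pad with a small bright dot at its centre, 60 mm in diameter and 4 mm thick, on the rail: one of four alike in a row, 72 to 92 mm between the centres of neighbours; which of the four names stands where in the row changes from start to start. Origin: centre of its underside, so its top, on which a bottle stands, is 4 mm above the origin (16 mm above the bench); z is up.
- rail: Fixed flat aluminium rail lying on the bench, 410 mm long (its y), 80 mm wide (its x), 12 mm thick; it carries the four pads in a row along its y. Origin: centre of its underside; it may be turned up to 0.2 rad from start to start.
- end_stop: Fixed upright steel end stop on the rail, 60 mm across the rail, 12 mm along it and 35 mm high, 190 mm from the rail's middle, beyond the last pad at one of the rail's two ends (it changes from start to start; the other end has only a flat brass disc). Origin: centre of its underside; z is up.

How it is judged (in metres and radians):
At the end, for the whole second after the job is handed in: From the end stop outwards the bottles stand in falling order of height, each upright (within 0.08 rad), resting on a pad of its own with its axis within 12 mm of the pad's centre, released and at rest ((horizontal distance between bottle_a_mid and pad_p below 0.012 m or horizontal distance between bottle_a_mid and pad_q below 0.012 m or horizontal distance between bottle_a_mid and pad_r below 0.012 m or horizontal distance between bottle_a_mid and pad_s below 0.012 m) and height (world z) of bottle_a_mid between 0.067 and 0.073 m and angle between each of bottle_a_mid, bottle_b_mid, bottle_c_mid, bottle_d_mid's own z axis and vertical below 0.08 rad and linear speed of each of bottle_a, bottle_b, bottle_c, bottle_d below 0.02 m/s and (horizontal distance between bottle_b_mid and pad_p below 0.012 m or horizontal distance between bottle_b_mid and pad_q below 0.012 m or horizontal distance between bottle_b_mid and pad_r below 0.012 m or horizontal distance between bottle_b_mid and pad_s below 0.012 m) and height (world z) of bottle_b_mid between 0.059 and 0.065 m and (horizontal distance between bottle_c_mid and pad_p below 0.012 m or horizontal distance between bottle_c_mid and pad_q below 0.012 m or horizontal distance between bottle_c_mid and pad_r below 0.012 m or horizontal distance between bottle_c_mid and pad_s below 0.012 m) and height (world z) of bottle_c_mid between 0.051 and 0.057 m and (horizontal distance between bottle_d_mid and pad_p below 0.012 m or horizontal distance between bottle_d_mid and pad_q below 0.012 m or horizontal distance between bottle_d_mid and pad_r below 0.012 m or horizontal distance between bottle_d_mid and pad_s below 0.012 m) and height (world z) of bottle_d_mid between 0.043 and 0.049 m and horizontal distance between bottle_a_mid and end_stop between 0.047 and 0.087 m and horizontal distance between bottle_b_mid and end_stop between 0.129 and 0.169 m and horizontal distance between bottle_c_mid and end_stop between 0.211 and 0.251 m and horizontal distance between bottle_d_mid and end_stop between 0.293 and 0.333 m); the robot touches nothing.
It fails at once if a bottle is tipped more than about 35 degrees (angle between any of bottle_a_mid, bottle_b_mid, bottle_c_mid, bottle_d_mid's own z axis and vertical above 0.6 rad).
It fails at once if a bottle is dropped or thrown (it moves faster than 0.5 m/s while not held, as after a fall of about 13 mm) ((linear speed of bottle_a above 0.5 m/s and contact force between bottle_a and the fingers below 0.1 N) or (linear speed of bottle_b above 0.5 m/s and contact force between bottle_b and the fingers below 0.1 N) or (linear speed of bottle_c above 0.5 m/s and contact force between bottle_c and the fingers below 0.1 N) or (linear speed of bottle_d above 0.5 m/s and contact force between bottle_d and the fingers below 0.1 N)).
It also fails if it takes over 115 s, if anything falls off the work surface, if the arm or the gripper's body presses on something with over 40 N, if the wrist force passes 120 N, or if a joint passes its speed limit or range.

### The arm

A 7-joint arm with a two-finger parallel gripper is mounted at the origin on the work surface. World frame = base frame: x ahead of the robot, y to its left, z up, the work surface at z = 0. Lengths are in m, angles in degrees, forces in N, time in s.
With the tool pointing down it reaches from about 0.425 to 0.95 m from the base axis. Payload 16.7 kg.
Tool frame: the origin (TCP) lies between the finger pads; the fingertips stand 8 mm ahead of it and the grasp point (between the pads) lies 11 mm behind it (robot.tcp_to_tips is the distance from the TCP to the fingertips, in m); x points along the fingers, y is the direction in which the jaws open and shut, and the axes are right-handed (so a half turn about x gives the same grasp; the last joint's range is limited). The gripper opens to 94 mm and grips with 3 to 60 N. Pads are 16 mm wide; open, the fingers measure 119 mm over their backs; the gripper's body (75 mm by 177 mm) begins 78 mm behind the grasp point.
Start: joints at [-75.487, 24.414, 4.234, 92.017, -1.954, 63.644, -3.845], TCP at [0.265, 0.621, 0.213] pointing down, gripper open.
Joint ranges: [-163.25, 163.25], [-28.42, 122.38], [-70.27, 78.77], [12.13, 141.07], [-58.53, 238.53], [9.26, 117.41], [-156.51, 156.51]. Speed limits (degrees/s): [108.29, 108.29, 136.94, 136.94, 172.46, 172.46, 172.46].

### API

Orientations are given as a 3x3 rotation matrix whose columns are the frame's x, y, z axes.
In Python, from cell import robot gives the robot as it stands.
- The arm moves only by the tool move_arm, never from a script. Its argument "targets" is a list of rows, each an object with "rot": the turn, a rotation vector about the tool's x, y, z scaled (see below), a list of three; "delta_pos": the shift along the tool's x, y, z scaled (see below), a list of three; "fingers": the gripper's target within -1 to 1 (fully open at 1, half-way at 0, shut at -1). A call has 1 to 12 rows; each row shifts and turns the commanded pose from where the row before left it, along the tool's axes as they then stand; what a row does not reach is not made up. The controller multiplies each number of a shift by 0.4 m and each number of a turn by 90 degrees. A row lasts 1/10 s, in which the tool goes at most 50 mm and 8.59 degrees, less where a joint would pass 70% of its speed; a pose out of reach is approached as far as the arm can. A call with a number of a shift or a turn outside -1 to 1 is refused whole. A call with a gripper value outside its range is refused whole. The fingers move at their own pace and stop on an object; the grip force is fixed at half the most. Time passes only in rows, so rows that do not move let the fingers close. It gives the time, the measured TCP pose, the force and the opening at its end, in the units of the state.
- robot.get_obs(): the state, without advancing time (a new reading comes with each control period).
- robot.grab_frame(name): name is "scene" or "side" or "wrist"; returns the picture (384x512x3 uint8, blue, green, red); there is no depth.
- robot.camera_params(name): a dict with "camera_matrix" (3x3 intrinsics, pixels), "world_from_camera" (4x4, takes a point from camera to world coordinates). Camera axes: x right, y up, looking along -z (the intrinsics and any distortion apply to the point x, -y, -z); pixel columns grow to the right and rows downward; lengths in m; the calibration is good to about 2 mm. A picture is of the moment at which its call begins: read the wrist's pose just before it. camera_params takes no time and is no camera call; for the wrist camera it gives the pose at the moment of the call.
- robot.finish_job(): hands the job in, once; it reports no verdict.
Trained networks look in the newest picture that a camera, given by its name, has taken for a name from the list of things; names that differ only in an ending like _2 or _b are one class to them, and where a whole thing is asked for, a point or a joint stands for the part that bears it (a point fixed in the world has none). Each returns a list of dicts, best first, with "score" (0 to 1); they miss things now and then, are a little off and sometimes report something else, mostly with a low value. They report only what shows in the picture. A call takes as long as a camera call.
- robot.recognise(camera, name): "centre" ([row, column] in pixels, amid what is visible of it).
- robot.regions_of(camera, name): "pixels" (384x512 bool, what is visible of it) and "centre" ([row, column] in pixels, amid what is visible of it).
The state is a dict: "clock": time; "joint_pos": joint angles; "joint_vel": joint speeds; "tau": joint torques, N m; "tcp_pos": TCP position; "ee_rot": TCP orientation; "force": force on the tool from outside, world axes, zero at the start; "moment": the same for the moment, N m; "opening": opening from 0.0 (shut) to 1.0 (fully open).
Only numpy, scipy, OpenCV 4.12 (cv2) and the standard library are available. Lean on these libraries where they do the work, as an engineer would, in place of code of your own. Each camera call takes 0.05 s, during which the arm holds its last target.

## Working session

There is one attempt and no reset: what is moved stays moved. The work goes in short steps, Python scripts to look and compute and a tool call to move; the robot and the scene stay as the last step left them, time stands still between calls to the robot, and variables do not carry over. Pictures are saved under pics/ and viewed, and the job is handed in when it is done.

Besides the shell and the picture viewer there is one more tool, called after ">>>" by a JSON object that holds its "fn" and its "kwargs", one argument or row to a line. move_arm: Moves the arm, as the interface text tells. Its arguments: {"type":"object","properties":{"targets":{"type":"array"}},"required":["targets"]}

```bash
mkdir -p pics; ls
python3 - <<'E'
from cell import robot
import cv2, numpy as np
o=robot.get_obs()
print({k:np.round(v,3).tolist() for k,v in o.items()})
for n in ("scene","side","wrist"):
    f=robot.grab_frame(n); cv2.imwrite(f"pics/0_{n}.png",f)
    p=robot.camera_params(n); print(n,{k:np.round(v,3).tolist() for k,v in p.items()})
E
```

```text
pics
{'clock': 0.0, 'joint_pos': [-75.486, 24.451, 4.23, 92.053, -1.953, 63.643, -3.844], 'joint_vel': [-0.005, 0.014, -0.089, -0.024, 0.028, -0.019, -0.054], 'tau': [0.0, -93.582, 3.668, -45.419, -0.049, 0.02, 0.0], 'tcp_pos': [0.264, 0.621, 0.213], 'ee_rot': [[-0.0, 0.392, 0.92], [-0.001, 0.92, -0.392], [-1.0, -0.001, 0.0]], 'force': [-0.899, 0.353, 0.139], 'moment': [0.004, -0.0, -0.033], 'opening': 1.002}
scene {'camera_matrix': [[400.664, 0.0, 252.572], [0.0, 400.664, 193.933], [0.0, 0.0, 1.0]], 'world_from_camera': [[-0.554, -0.627, 0.547, 1.028], [0.832, -0.423, 0.358, 0.32], [0.007, 0.654, 0.756, 0.719], [0.0, 0.0, 0.0, 1.0]]}
side {'camera_matrix': [[412.002, 0.0, 246.471], [0.0, 412.002, 191.237], [0.0, 0.0, 1.0]], 'world_from_camera': [[0.938, 0.183, -0.295, 0.301], [-0.347, 0.518, -0.782, -0.68], [0.01, 0.835, 0.55, 0.538], [0.0, 0.0, 0.0, 1.0]]}
wrist {'camera_matrix': [[298.454, 0.0, 255.493], [0.0, 298.454, 190.095], [0.0, 0.0, 1.0]], 'world_from_camera': [[0.391, -0.89, -0.234, 0.197], [0.92, 0.378, 0.1, 0.648], [-0.0, -0.254, 0.967, 0.384], [0.0, 0.0, 0.0, 1.0]]}
```

View pics/0_scene.png

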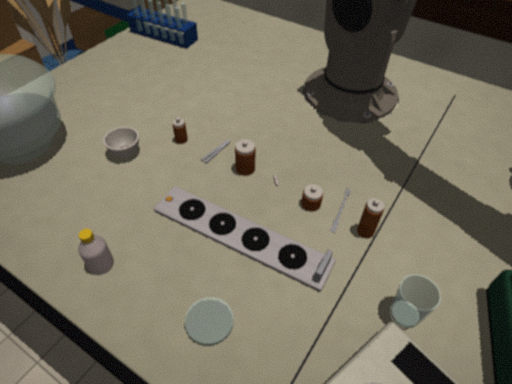

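View pics/0_side.png

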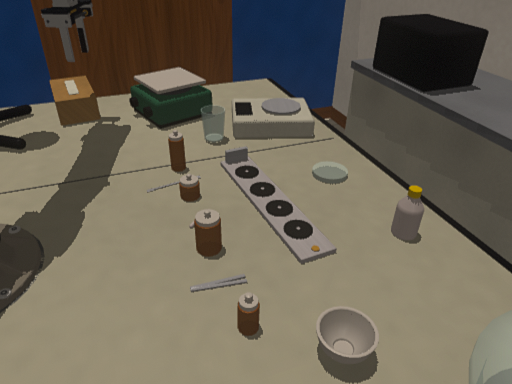

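View pics/0_wrist.png

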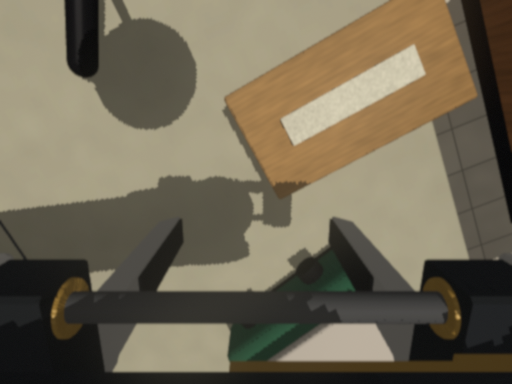

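The scene view shows the four bottles: A near (370,218), D (312,197), B (245,157) and C (180,131). The rail's steel stop is at (323,265), and the side view agrees with it at (236,155). Next I'll run the networks and triangulate.

```bash
cat > h.py <<'E'
import numpy as np, cv2, pickle
from cell import robot
P={}
def params(n):
    p=robot.camera_params(n); return np.array(p["camera_matrix"]),np.array(p["world_from_camera"])
def ray(K,T,rc):
    v=np.linalg.inv(K)@np.array([rc[1],rc[0],1.]); d=T[:3,:3]@np.array([v[0],-v[1],-v[2]])
    return T[:3,3],d/np.linalg.norm(d)
def onz(K,T,rc,z):
    o,d=ray(K,T,rc); return o+d*(z-o[2])/d[2]
def tri(rs):
    A=np.zeros((3,3));b=np.zeros(3)
    for o,d in rs:
        M=np.eye(3)-np.outer(d,d);A+=M;b+=M@o
    x=np.linalg.solve(A,b); return x,[np.linalg.norm((np.eye(3)-np.outer(d,d))@(x-o))*1e3 for o,d in rs]
def proj(K,T,p):
    c=T[:3,:3].T@(np.asarray(p)-T[:3,3]); return np.array([K[1,2]+K[1,1]*c[1]/c[2],K[0,2]-K[0,0]*c[0]/c[2]])
E
python3 - <<'E'
from h import *
out={}
for n in ("scene","side"):
    for t in ("bottle_a_mid","bottle_b_mid","bottle_c_mid","bottle_d_mid","pad_p","end_stop","rail"):
        r=robot.regions_of(n,t); out[n,t]=r
        print(n,t,[(round(x["score"],2),np.round(x["centre"],1).tolist(),int(x["pixels"].sum())) for x in r])
pickle.dump(out,open("reg.pkl","wb"))
E
```

```text
scene bottle_a_mid [(0.73, [217.1, 368.6], 709)]
scene bottle_b_mid [(0.58, [159.2, 247.0], 681)]
scene bottle_c_mid [(0.68, [127.5, 180.2], 308), (0.41, [159.0, 245.9], 681)]
scene bottle_d_mid [(0.75, [195.7, 308.4], 509)]
scene pad_p [(0.84, [208.3, 189.9], 453), (0.8, [252.8, 290.7], 589), (0.79, [239.2, 255.5], 532), (0.6, [224.8, 223.2], 452)]
scene end_stop [(0.66, [265.7, 321.5], 238), (0.59, [241.1, 242.7], 4427)]
scene rail [(0.72, [241.4, 243.0], 4121)]
side bottle_a_mid [(0.61, [153.7, 175.5], 592)]
side bottle_b_mid [(0.84, [231.5, 205.7], 1133)]
side bottle_c_mid [(0.88, [312.8, 248.8], 827), (0.44, [208.1, 278.3], 359)]
side bottle_d_mid [(0.55, [188.7, 189.1], 496)]
side pad_p [(0.87, [228.6, 297.7], 469), (0.82, [174.4, 244.3], 234), (0.71, [207.9, 279.3], 334), (0.67, [189.6, 262.4], 281)]
side end_stop [(0.69, [156.2, 236.3], 297)]
side rail [(0.65, [217.8, 278.1], 2696)]
```

```bash
cat > fit.py <<'E'
from h import *
from scipy.optimize import minimize
DIM=dict(a=(.019,.108,.086),b=(.025,.092,.070),c=(.017,.076,.054),d=(.023,.060,.038))
S=4
th=np.linspace(0,2*np.pi,32,endpoint=False)
def hull(K,T,p,r,z0,z1):
    q=[proj(K,T,[p[0]+r*np.cos(t),p[1]+r*np.sin(t),z])[::-1] for z in (z0,z1) for t in th]
    return cv2.convexHull((np.array(q)*S+ (S-1)/2).astype(np.float32)).round().astype(np.int32)
def model(K,T,k,p):
    R,H,B=DIM[k]; z=p[2]
    m=np.zeros((384*S,512*S),np.uint8)
    for r,a,b in ((R,0,B),(R*.9,B,H-.01),(.007,H-.01,H)): cv2.fillConvexPoly(m,hull(K,T,p,r,z+a,z+b),1)
    return m
def fit(k,views,p0,free_z=True):
    up=[(K,T,np.kron(m.astype(np.uint8),np.ones((S,S),np.uint8))) for K,T,m in views]
    def f(v):
        p=[v[0],v[1],v[2] if free_z else 0.]
        c=0
        for K,T,m in up:
            q=model(K,T,k,p); c-=(q&m).sum()/(q|m).sum()
        return c/len(up)
    x0=np.array(p0[:3] if free_z else p0[:2],float)
    r=minimize(f,x0,method="Nelder-Mead",options=dict(initial_simplex=np.vstack([x0]+[x0+d for d in np.eye(len(x0))*.008]),xatol=2e-4,fatol=1e-4))
    return r.x,-r.fun
E
python3 - <<'E'
from fit import *
reg=pickle.load(open("reg.pkl","rb")); C={n:params(n) for n in("scene","side")}
for k in "abcd":
    t=f"bottle_{k}_mid"; rs=[ray(*C[n],reg[n,t][0]["centre"]) for n in C]
    x,e=tri(rs); print(k,"tri",np.round(x,4),np.round(e,1))
    for fz in(True,False):
        v=[(*C[n],reg[n,t][0]["pixels"]) for n in C]
        b=fit(k,v,[x[0],x[1],0],fz); print("   fit",np.round(b[0],4),round(b[1],3))
    for n in C:
        print("    ",n,np.round(fit(k,[(*C[n],reg[n,t][0]["pixels"])],[x[0],x[1],0],False)[0],4))
# pads: dot detection in masks
order={"scene":[0,3,2,1],"side":[0,2,3,1]}
pads=[]
for i in range(4):
    rs=[];rd=[];lo=[]
    for n in C:
        r=reg[n,"pad_p"][order[n][i]]; rs.append(ray(*C[n],r["centre"])); 
        ys,xs=np.nonzero(r["pixels"]); 
        c=np.array([ys.mean(),xs.mean()]); g=cv2.cvtColor(cv2.imread(f"pics/0_{n}.png"),6).astype(float)
        y0,x0=int(c[0]),int(c[1]); w=g[y0-5:y0+6,x0-6:x0+7].copy(); w=np.clip(w-w.min()-0.35*(w.max()-w.min()),0,None)
        Y,X=np.mgrid[y0-5:y0+6,x0-6:x0+7]; d=[(w*Y).sum()/w.sum(),(w*X).sum()/w.sum()]
        rd.append(ray(*C[n],d)); lo.append(onz(*C[n],d,.016)[:2].round(4).tolist())
    print("pad",i,np.round(tri(rs)[0],4),"dot",np.round(tri(rd)[0],4),np.round(tri(rd)[1],1),lo); pads.append(tri(rd)[0])
pads=np.array(pads); print(np.linalg.norm(np.diff(pads,axis=0),axis=1))
x,e=tri([ray(*C[n],reg[n,"end_stop"][0]["centre"]) for n in C]); print("stop",x,e,np.linalg.norm(pads[:,:2]-x[:2],axis=1))
E
```

```text
a tri [0.4561 0.2416 0.045 ] [0.1 0.1]
   fit [ 0.4596  0.245  -0.0018] 0.919
   fit [0.4597 0.2446] 0.918
     scene [0.4588 0.2447]
     side [0.4599 0.2453]
b tri [ 0.4473 -0.0751  0.0371] [1.4 1.4]
   fit [ 4.486e-01 -8.210e-02 -3.000e-04] 0.931
   fit [ 0.448  -0.0831] 0.931
     scene [ 0.4475 -0.0833]
     side [ 0.4484 -0.0818]
c tri [ 0.453  -0.286   0.0394] [2.2 2.2]
   fit [ 0.4545 -0.2849 -0.001 ] 0.884
   fit [ 0.4542 -0.2848] 0.882
     scene [ 0.4545 -0.2853]
     side [ 0.455  -0.2821]
d tri [0.4568 0.101  0.0251] [1.5 1.5]
   fit [0.4571 0.1081 0.0007] 0.928
   fit [0.4571 0.1082] 0.925
     scene [0.4558 0.1075]
     side [0.4576 0.1094]
pad 0 [ 0.6318 -0.104   0.0166] dot [ 0.6316 -0.1014  0.0173] [0.3 0.3] [[0.6311, -0.1024], [0.6322, -0.0997]]
pad 1 [ 0.6269 -0.0182  0.0122] dot [ 0.6255 -0.0209  0.0171] [0.2 0.2] [[0.6251, -0.0216], [0.6261, -0.0193]]
pad 2 [0.6193 0.0614 0.0127] dot [0.6192 0.0613 0.0173] [0.3 0.3] [[0.6187, 0.0606], [0.6198, 0.0635]]
pad 3 [0.6047 0.1408 0.0114] dot [0.6138 0.1482 0.0189] [0.1 0.1] [[0.612, 0.1475], [0.6156, 0.1527]]
[0.08070731 0.08240539 0.08708451]
stop [0.60691824 0.21005508 0.02707596] [np.float64(0.04847981793580554), np.float64(0.0484798179359134)] [0.31241554 0.23170932 0.1493048  0.06227844]
```

All measured heights agree with the text: bottle bases are at about 0 and pad tops at about 17 mm. The stop-to-pad distances are 62, 149, 232 and 312 mm. First I'll turn the jaws across the rail.

>>> {"fn": "move_arm", "kwargs": {
  "targets": [
    {"rot": [0.0872,0,0],"delta_pos": [-0.02,0,0],"fingers": 1},
    {"rot": [0.0872,0,0],"delta_pos": [-0.02,0,0],"fingers": 1},
    {"rot": [0.0872,0,0],"delta_pos": [-0.02,0,0],"fingers": 1},
    {"rot": [0.0872,0,0],"delta_pos": [-0.02,0,0],"fingers": 1},
    {"rot": [0.0872,0,0],"delta_pos": [0,0,0],"fingers": 1},
    {"rot": [0.0872,0,0],"delta_pos": [0,0,0],"fingers": 1},
    {"rot": [0.0872,0,0],"delta_pos": [0,0,0],"fingers": 1},
    {"rot": [0.0872,0,0],"delta_pos": [0,0,0],"fingers": 1},
    {"rot": [0,0,0],"delta_pos": [0,0,0],"fingers": 1}
  ]
}}

```text
clock: 1.75
tcp_pos: [0.2645, 0.621, 0.2454]
ee_rot: [[0.0, 0.998, 0.07], [-0.0, 0.07, -0.998], [-1.0, 0.0, 0.0]]
force: [0.4, 0.6, -0.2]
opening: 0.998
```

```bash
cat >> h.py <<'E'
def go(x,y,z,n):
    o=robot.get_obs(); R=np.array(o["ee_rot"]); d=R.T@(np.array([x,y,z])-o["tcp_pos"])
    print("tcp",np.round(o["tcp_pos"],4),"t",round(float(o["clock"]),2),"F",np.round(o["force"],1),"open",round(float(o["opening"]),3),"tilt",np.round(R[:,0],3),"y",np.round(R[:,1],3))
    print("total/0.4",np.round(d/.4,4),"x%d rows:"%n,np.round(d/.4/n,4),"mm/row",round(np.linalg.norm(d)/n*1e3,1))
E
python3 - <<'E'
from h import *
go(.459,.245,.25,10)
E
```

```text
tcp [0.2645 0.621  0.2454] t 1.75 F [ 0.4  0.6 -0.2] open 0.998 tilt [ 0. -0. -1.] y [0.998 0.07  0.   ]
total/0.4 [-0.0112  0.4197  0.9716] x10 rows: [-0.0011  0.042   0.0972] mm/row 42.3
```

>>> {"fn": "move_arm", "kwargs": {
  "targets": [
    {"rot": [0,0,0],"delta_pos": [-0.001,0.042,0.097],"fingers": 1},
    {"rot": [0,0,0],"delta_pos": [-0.001,0.042,0.097],"fingers": 1},
    {"rot": [0,0,0],"delta_pos": [-0.001,0.042,0.097],"fingers": 1},
    {"rot": [0,0,0],"delta_pos": [-0.001,0.042,0.097],"fingers": 1},
    {"rot": [0,0,0],"delta_pos": [-0.001,0.042,0.097],"fingers": 1},
    {"rot": [0,0,0],"delta_pos": [-0.001,0.042,0.097],"fingers": 1},
    {"rot": [0,0,0],"delta_pos": [-0.001,0.042,0.097],"fingers": 1},
    {"rot": [0,0,0],"delta_pos": [-0.001,0.042,0.097],"fingers": 1},
    {"rot": [0,0,0],"delta_pos": [-0.001,0.042,0.097],"fingers": 1},
    {"rot": [0,0,0],"delta_pos": [-0.001,0.042,0.097],"fingers": 1},
    {"rot": [0,0,0],"delta_pos": [0,0,0],"fingers": 1},
    {"rot": [0,0,0],"delta_pos": [0,0,0],"fingers": 1}
  ]
}}

```text
clock: 2.95
tcp_pos: [0.4605, 0.2454, 0.2497]
ee_rot: [[0.0, 0.997, 0.074], [0.0, 0.074, -0.997], [-1.0, 0.0, -0.0]]
force: [0.2, 0.8, 0.1]
opening: 1.0
```

Run:
```python
from h import *
from fit import fit
K,T=params("wrist"); f=robot.grab_frame("wrist"); cv2.imwrite("pics/1_wrist.png",f)
for k in "ad":
    r=robot.regions_of("wrist",f"bottle_{k}_mid")
    print(k,[(round(x["score"],2),np.round(x["centre"],1).tolist(),int(x["pixels"].sum())) for x in r])
    if r: print(fit(k,[(K,T,r[0]["pixels"])],[.459,.245 if k=="a" else .108],False), "expected px",proj(K,T,[.459,.245,.054]) )
r=robot.recognise("wrist","pad_p"); print([(round(x["score"],2),np.round(x["centre"],1).tolist(),onz(K,T,x["centre"],.016).round(4).tolist()) for x in r])
go(.459,.245,.044,6)
```

```text
a [(0.85, [172.3, 254.6], 1029)]
(array([0.45983829, 0.24677111]), np.float64(0.9152193275439768)) expected px [172.07722994 253.66660277]
d [(0.86, [259.2, 246.0], 1137), (0.21, [285.9, 343.5], 306)]
(array([0.45756537, 0.1096482 ]), np.float64(0.9601638123603872)) expected px [172.07722994 253.66660277]
[(0.72, [338.9, 346.1], [0.628, -0.0244, 0.016]), (0.69, [285.0, 339.6], [0.6032, 0.072, 0.016]), (0.59, [231.8, 366.6], [0.6297, 0.1615, 0.016])]
tcp [0.4596 0.2472 0.2494] t 3.15 F [-1.1  0.3  0.3] open 1.001 tilt [-0. -0. -1.] y [ 0.997  0.075 -0.   ]
total/0.4 [ 0.5134 -0.0018  0.0052] x6 rows: [ 0.0856 -0.0003  0.0009] mm/row 34.2
```

View pics/1_wrist.png

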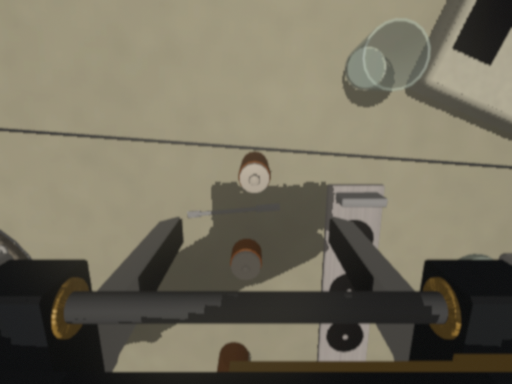

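The wrist view shows A's stopper at about (175,254), and the position agrees with the two-camera fit within 2 mm. The pads are partly hidden by the fingers. I'll descend on A.

>>> {"fn": "move_arm", "kwargs": {
  "targets": [
    {"rot": [0,0,0],"delta_pos": [0.085,0,0.001],"fingers": 1},
    {"rot": [0,0,0],"delta_pos": [0.085,0,0.001],"fingers": 1},
    {"rot": [0,0,0],"delta_pos": [0.085,0,0],"fingers": 1},
    {"rot": [0,0,0],"delta_pos": [0.085,0,0],"fingers": 1},
    {"rot": [0,0,0],"delta_pos": [0.085,0,0],"fingers": 1},
    {"rot": [0,0,0],"delta_pos": [0.085,0,0],"fingers": 1},
    {"rot": [0,0,0],"delta_pos": [0,0,0],"fingers": 1}
  ]
}}

```text
clock: 3.85
tcp_pos: [0.4577, 0.2447, 0.0421]
ee_rot: [[-0.005, 0.997, 0.074], [-0.004, 0.074, -0.997], [-1.0, -0.005, 0.004]]
force: [-0.3, 0.8, 2.2]
opening: 1.001
```

>>> {"fn": "move_arm", "kwargs": {
  "targets": [
    {"rot": [0,0,0],"delta_pos": [0,0,0],"fingers": 0.2},
    {"rot": [0,0,0],"delta_pos": [0,0,0],"fingers": -0.1},
    {"rot": [0,0,0],"delta_pos": [0,0,0],"fingers": -0.25},
    {"rot": [0,0,0],"delta_pos": [0,0,0],"fingers": -0.4},
    {"rot": [0,0,0],"delta_pos": [0,0,0],"fingers": -0.6},
    {"rot": [0,0,0],"delta_pos": [0,0,0],"fingers": -1},
    {"rot": [0,0,0],"delta_pos": [0,0,0],"fingers": -1},
    {"rot": [0,0,0],"delta_pos": [0,0,0],"fingers": -1},
    {"rot": [0,0,0],"delta_pos": [0,0,0],"fingers": -1}
  ]
}}

```text
clock: 4.75
tcp_pos: [0.4601, 0.2452, 0.0455]
ee_rot: [[-0.0, 0.997, 0.072], [-0.0, 0.072, -0.997], [-1.0, -0.0, 0.0]]
force: [-2.1, 0.0, 5.3]
opening: 0.401
```

>>> {"fn": "move_arm", "kwargs": {
  "targets": [
    {"rot": [0,0,0],"delta_pos": [-0.015,0,0],"fingers": -1},
    {"rot": [0,0,0],"delta_pos": [-0.03,0,0],"fingers": -1},
    {"rot": [0,0,0],"delta_pos": [-0.04,0,0],"fingers": -1},
    {"rot": [0,0,0],"delta_pos": [-0.05,0,0],"fingers": -1},
    {"rot": [0,0,0],"delta_pos": [-0.05,0,0],"fingers": -1},
    {"rot": [0,0,0],"delta_pos": [-0.04,0,0],"fingers": -1},
    {"rot": [0,0,0],"delta_pos": [-0.02,0,0],"fingers": -1},
    {"rot": [0,0,0],"delta_pos": [0,0,0],"fingers": -1}
  ]
}}

```text
clock: 5.55
tcp_pos: [0.4606, 0.2456, 0.1447]
ee_rot: [[0.001, 0.997, 0.072], [0.001, 0.072, -0.997], [-1.0, 0.001, -0.001]]
force: [0.3, 0.4, -2.0]
opening: 0.404
```

Run:
```python
from h import *
go(.6135,.148,.145,8)
C={}
for n in ("scene","side"):
    C[n]=params(n); f=robot.grab_frame(n); cv2.imwrite(f"pics/2_{n}.png",f)
    r=robot.recognise(n,"pad_p"); print(n,[(round(x["score"],2),np.round(x["centre"],1).tolist(),onz(*C[n],x["centre"],.016).round(4).tolist()) for x in r])
```

```text
tcp [0.4606 0.2456 0.1447] t 5.55 F [ 0.3  0.4 -2. ] open 0.404 tilt [ 0.001  0.001 -1.   ] y [0.997 0.072 0.001]
total/0.4 [-0.0006  0.3636  0.271 ] x8 rows: [-0.0001  0.0454  0.0339] mm/row 22.7
scene [(0.85, [239.2, 254.8], [0.6215, 0.0616, 0.016]), (0.7, [226.3, 223.8], [0.631, -0.0126, 0.016]), (0.65, [254.0, 293.8], [0.6073, 0.1483, 0.016]), (0.57, [211.1, 190.8], [0.6383, -0.0986, 0.016])]
side [(0.86, [207.7, 280.4], [0.6275, -0.0235, 0.016]), (0.84, [187.6, 260.7], [0.6172, 0.0656, 0.016]), (0.8, [173.6, 243.9], [0.6019, 0.1385, 0.016]), (0.74, [227.8, 297.6], [0.6316, -0.0994, 0.016])]
```

View pics/2_side.png

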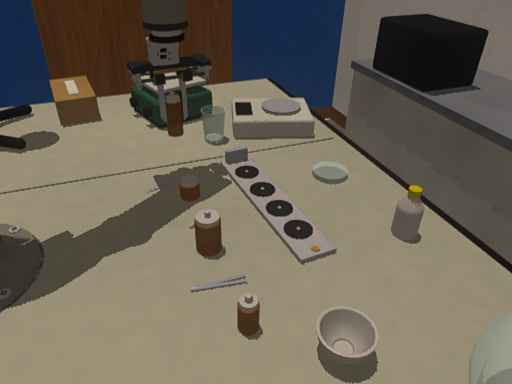

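The side view shows A held upright at (115,175). The rail is empty. Next I'll pin down the dots more exactly.

Run:
```python
from h import *
C={n:params(n) for n in ("scene","side")}
a=cv2.imread("pics/0_scene.png")[190:290,155:345]; b=cv2.imread("pics/0_side.png")[140:255,215:335]
pads=[[.6316,-.1014,.016],[.6255,-.0209,.016],[.6192,.0613,.016],[.6138,.1482,.016]]
S=4
A=cv2.resize(a,None,fx=S,fy=S,interpolation=cv2.INTER_CUBIC);B=cv2.resize(b,None,fx=S,fy=S,interpolation=cv2.INTER_CUBIC)
th=np.linspace(0,6.283,60)
for p in pads:
  for n,im,o in (("scene",A,(190,155)),("side",B,(140,215))):
    q=np.array([(proj(*C[n],[p[0]+.03*np.cos(t),p[1]+.03*np.sin(t),.016])-o)[::-1] for t in th])
    cv2.polylines(im,[((q+.5)*S).astype(np.int32)],True,(0,255,0),1)
    c=((proj(*C[n],p)-o)[::-1]+.5)*S; cv2.circle(im,tuple(c.astype(int)),2,(0,0,255),-1)
cv2.imwrite("pics/3a.png",A);cv2.imwrite("pics/3b.png",B)
```

```text
(no output)
```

View pics/3a.png

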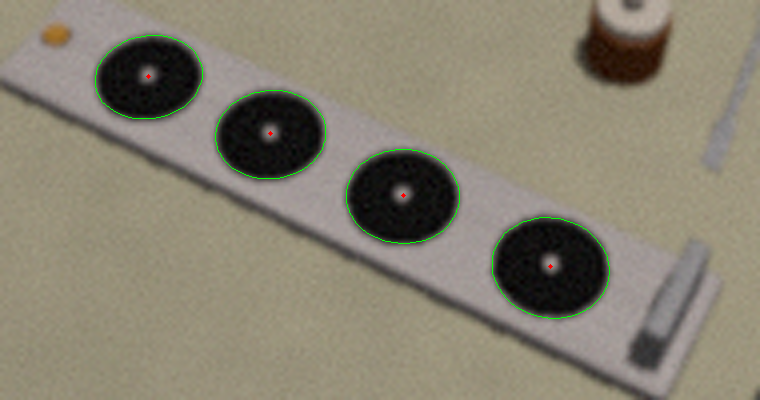

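View pics/3b.png

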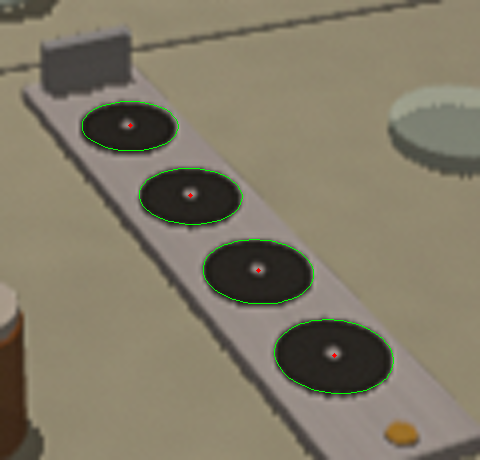

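The projected pad circles match all four pads in both views, so the pad positions are confirmed. I'll carry A over pad 3.

>>> {"fn": "move_arm", "kwargs": {
  "targets": [
    {"rot": [0,0,0],"delta_pos": [0,0.025,0.018],"fingers": -1},
    {"rot": [0,0,0],"delta_pos": [0,0.045,0.034],"fingers": -1},
    {"rot": [0,0,0],"delta_pos": [0,0.055,0.041],"fingers": -1},
    {"rot": [0,0,0],"delta_pos": [0,0.055,0.041],"fingers": -1},
    {"rot": [0,0,0],"delta_pos": [0,0.055,0.041],"fingers": -1},
    {"rot": [0,0,0],"delta_pos": [0,0.055,0.041],"fingers": -1},
    {"rot": [0,0,0],"delta_pos": [0,0.045,0.034],"fingers": -1},
    {"rot": [0,0,0],"delta_pos": [0,0.028,0.021],"fingers": -1},
    {"rot": [0,0,0],"delta_pos": [0,0,0],"fingers": -1},
    {"rot": [0,0,0],"delta_pos": [0,0,0],"fingers": -1}
  ]
}}

```text
clock: 6.75
tcp_pos: [0.6125, 0.1475, 0.143]
ee_rot: [[-0.001, 0.997, 0.072], [-0.0, 0.072, -0.997], [-1.0, -0.001, 0.0]]
force: [-0.9, 0.7, -1.0]
opening: 0.395
```

Run:
```python
from h import *
go(.613,.148,.067,5)
```

```text
tcp [0.6125 0.1475 0.143 ] t 6.75 F [-0.9  0.7 -1. ] open 0.395 tilt [-0.001 -0.    -1.   ] y [ 0.997  0.072 -0.001]
total/0.4 [ 0.1899  0.0016 -0.0012] x5 rows: [ 0.038   0.0003 -0.0002] mm/row 15.2
```

>>> {"fn": "move_arm", "kwargs": {
  "targets": [
    {"rot": [0,0,0],"delta_pos": [0.045,0.001,-0.001],"fingers": -1},
    {"rot": [0,0,0],"delta_pos": [0.045,0,0],"fingers": -1},
    {"rot": [0,0,0],"delta_pos": [0.045,0,0],"fingers": -1},
    {"rot": [0,0,0],"delta_pos": [0.035,0,0],"fingers": -1},
    {"rot": [0,0,0],"delta_pos": [0.015,0,0],"fingers": -1},
    {"rot": [0,0,0],"delta_pos": [0,0,0],"fingers": -1},
    {"rot": [0,0,0],"delta_pos": [0,0,0],"fingers": -1}
  ]
}}

```text
clock: 7.45
tcp_pos: [0.6135, 0.1482, 0.0701]
ee_rot: [[0.001, 0.997, 0.072], [0.0, 0.072, -0.997], [-1.0, 0.001, -0.0]]
force: [-0.6, -0.3, -1.5]
opening: 0.403
```

>>> {"fn": "move_arm", "kwargs": {
  "targets": [
    {"rot": [0,0,0],"delta_pos": [0.005,0,0],"fingers": -1},
    {"rot": [0,0,0],"delta_pos": [0,0,0],"fingers": -1},
    {"rot": [0,0,0],"delta_pos": [0,0,0],"fingers": -1}
  ]
}}

```text
clock: 7.75
tcp_pos: [0.6133, 0.1481, 0.0678]
ee_rot: [[0.0, 0.997, 0.072], [0.0, 0.072, -0.997], [-1.0, 0.0, -0.0]]
force: [-0.6, 0.1, -0.8]
opening: 0.399
```

>>> {"fn": "move_arm", "kwargs": {
  "targets": [
    {"rot": [0,0,0],"delta_pos": [0.007,0,0],"fingers": -1},
    {"rot": [0,0,0],"delta_pos": [0.005,0,0],"fingers": -1},
    {"rot": [0,0,0],"delta_pos": [0,0,0],"fingers": -1},
    {"rot": [0,0,0],"delta_pos": [0,0,0],"fingers": -1}
  ]
}}

```text
clock: 8.15
tcp_pos: [0.6131, 0.148, 0.0625]
ee_rot: [[-0.0, 0.997, 0.072], [-0.0, 0.072, -0.997], [-1.0, -0.0, 0.0]]
force: [0.0, -0.5, -1.2]
opening: 0.401
```

>>> {"fn": "move_arm", "kwargs": {
  "targets": [
    {"rot": [0,0,0],"delta_pos": [0.0025,0,0],"fingers": -1},
    {"rot": [0,0,0],"delta_pos": [0,0,0],"fingers": -1},
    {"rot": [0,0,0],"delta_pos": [0,0,0],"fingers": -1}
  ]
}}

```text
clock: 8.45
tcp_pos: [0.6132, 0.148, 0.0617]
ee_rot: [[-0.0, 0.997, 0.072], [-0.0, 0.072, -0.997], [-1.0, -0.0, 0.0]]
force: [-0.7, 0.4, -1.7]
opening: 0.401
```

>>> {"fn": "move_arm", "kwargs": {
  "targets": [
    {"rot": [0,0,0],"delta_pos": [0.0025,0,0],"fingers": -1},
    {"rot": [0,0,0],"delta_pos": [0,0,0],"fingers": -1},
    {"rot": [0,0,0],"delta_pos": [0,0,0],"fingers": -1}
  ]
}}

```text
clock: 8.75
tcp_pos: [0.6133, 0.148, 0.0616]
ee_rot: [[0.0, 0.997, 0.072], [0.001, 0.072, -0.997], [-1.0, 0.0, -0.001]]
force: [-5.9, -1.6, 13.9]
opening: 0.398
```

>>> {"fn": "move_arm", "kwargs": {
  "targets": [
    {"rot": [0,0,0],"delta_pos": [0.002,0,0],"fingers": -1},
    {"rot": [0,0,0],"delta_pos": [0,0,0],"fingers": -1},
    {"rot": [0,0,0],"delta_pos": [0,0,0],"fingers": -1}
  ]
}}

```text
clock: 9.05
tcp_pos: [0.6133, 0.148, 0.0615]
ee_rot: [[0.0, 0.997, 0.072], [0.001, 0.072, -0.997], [-1.0, 0.0, -0.001]]
force: [-10.5, -2.4, 26.5]
opening: 0.397
```

Contact came at z 0.0615, as expected. I'll ease off and release.

>>> {"fn": "move_arm", "kwargs": {
  "targets": [
    {"rot": [0,0,0],"delta_pos": [-0.0035,0,0],"fingers": -1},
    {"rot": [0,0,0],"delta_pos": [0,0,0],"fingers": -1},
    {"rot": [0,0,0],"delta_pos": [0,0,0],"fingers": -0.15},
    {"rot": [0,0,0],"delta_pos": [0,0,0],"fingers": 0},
    {"rot": [0,0,0],"delta_pos": [0,0,0],"fingers": 0.2},
    {"rot": [0,0,0],"delta_pos": [0,0,0],"fingers": 0.5},
    {"rot": [0,0,0],"delta_pos": [0,0,0],"fingers": 0.5},
    {"rot": [0,0,0],"delta_pos": [0,0,0],"fingers": 0.5}
  ]
}}

```text
clock: 9.85
tcp_pos: [0.6132, 0.148, 0.0612]
ee_rot: [[-0.0, 0.997, 0.072], [-0.0, 0.072, -0.997], [-1.0, -0.0, 0.0]]
force: [0.5, 0.2, 0.3]
opening: 0.747
```

>>> {"fn": "move_arm", "kwargs": {
  "targets": [
    {"rot": [0,0,0],"delta_pos": [-0.02,0,0],"fingers": 0.5},
    {"rot": [0,0,0],"delta_pos": [-0.05,0,0],"fingers": 0.5},
    {"rot": [0,0,0],"delta_pos": [-0.08,0,0],"fingers": 0.5},
    {"rot": [0,0,0],"delta_pos": [-0.1,0,0],"fingers": 0.8},
    {"rot": [0,0,0],"delta_pos": [-0.1,0,0],"fingers": 1},
    {"rot": [0,0,0],"delta_pos": [0,0,0],"fingers": 1},
    {"rot": [0,0,0],"delta_pos": [0,0,0],"fingers": 1}
  ]
}}

```text
clock: 10.55
tcp_pos: [0.6135, 0.1482, 0.2024]
ee_rot: [[0.002, 0.997, 0.072], [0.001, 0.072, -0.997], [-1.0, 0.002, -0.001]]
force: [-0.1, 0.2, -0.7]
opening: 0.996
```

Run:
```python
from h import *
for n in ("side",):
    f=robot.grab_frame(n); cv2.imwrite(f"pics/4_{n}.png",f)
go(.448,-.0825,.2,10)
```

```text
tcp [0.6129 0.1481 0.2012] t 10.6 F [ 0.6  0.1 -1.2] open 0.999 tilt [-0.  0. -1.] y [ 0.997  0.072 -0.   ]
total/0.4 [ 0.0029 -0.4529  0.5453] x10 rows: [ 0.0003 -0.0453  0.0545] mm/row 28.4
```

View pics/4_side.png

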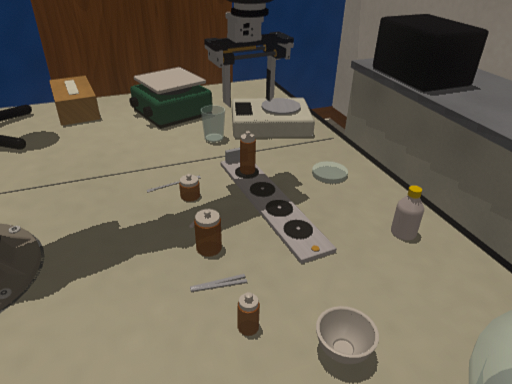

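The side view shows A upright on the pad by the stop, with its base at about (247,172). Now B.

>>> {"fn": "move_arm", "kwargs": {
  "targets": [
    {"rot": [0,0,0],"delta_pos": [0,-0.045,0.054],"fingers": 1},
    {"rot": [0,0,0],"delta_pos": [0,-0.065,0.078],"fingers": 1},
    {"rot": [0,0,0],"delta_pos": [0,-0.065,0.078],"fingers": 1},
    {"rot": [0,0,0],"delta_pos": [0,-0.065,0.078],"fingers": 1},
    {"rot": [0,0,0],"delta_pos": [0,-0.065,0.078],"fingers": 1},
    {"rot": [0,0,0],"delta_pos": [0,-0.065,0.078],"fingers": 1},
    {"rot": [0,0,0],"delta_pos": [0,-0.053,0.063],"fingers": 1},
    {"rot": [0,0,0],"delta_pos": [0,-0.03,0.038],"fingers": 1},
    {"rot": [0,0,0],"delta_pos": [0,0,0],"fingers": 1},
    {"rot": [0,0,0],"delta_pos": [0,0,0],"fingers": 1}
  ]
}}

```text
clock: 11.6
tcp_pos: [0.4485, -0.0819, 0.2011]
ee_rot: [[-0.0, 0.997, 0.072], [-0.0, 0.072, -0.997], [-1.0, -0.0, 0.0]]
force: [0.2, 0.6, 0.1]
opening: 0.997
```

```bash
cat > w.py <<'E'
from fit import *
import sys
k,x,y=sys.argv[1],float(sys.argv[2]),float(sys.argv[3])
K,T=params("wrist"); f=robot.grab_frame("wrist"); cv2.imwrite(f"pics/w_{k}.png",f)
r=robot.regions_of("wrist",f"bottle_{k}_mid")
print("expect",proj(K,T,[x,y,DIM[k][1]/2]))
for c in r: print(round(c["score"],2),np.round(c["centre"],1),fit(k,[(K,T,c["pixels"])],[x,y],False))
go(x,y,float(sys.argv[4]),5)
E
python3 w.py b .448 -.0825 .028
```

```text
expect [179.29864298 254.37772564]
0.8 [179.4 254.5] (array([ 0.44834372, -0.08130766]), np.float64(0.954028757861171))
tcp [ 0.4488 -0.0815  0.2011] t 11.7 F [ 0.1  0.2 -1.3] open 1.0 tilt [-0.    -0.001 -1.   ] y [ 0.997  0.074 -0.   ]
total/0.4 [ 0.4327 -0.0021  0.0022] x5 rows: [ 0.0865 -0.0004  0.0004] mm/row 34.6
```

View pics/w_b.png

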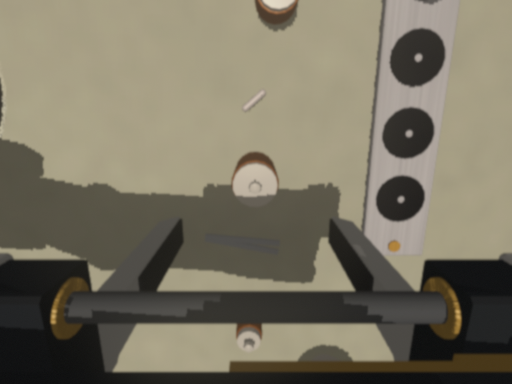

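B is centred at (254,180), as predicted. I'll descend.

>>> {"fn": "move_arm", "kwargs": {
  "targets": [
    {"rot": [0,0,0],"delta_pos": [0.087,-0.001,0.001],"fingers": 1},
    {"rot": [0,0,0],"delta_pos": [0.087,0,0],"fingers": 1},
    {"rot": [0,0,0],"delta_pos": [0.087,0,0],"fingers": 1},
    {"rot": [0,0,0],"delta_pos": [0.087,0,0],"fingers": 1},
    {"rot": [0,0,0],"delta_pos": [0.06,0,0],"fingers": 1},
    {"rot": [0,0,0],"delta_pos": [0.022,0,0],"fingers": 1},
    {"rot": [0,0,0],"delta_pos": [0,0,0],"fingers": 1},
    {"rot": [0,0,0],"delta_pos": [0,0,0],"fingers": 0.6}
  ]
}}

```text
clock: 12.5
tcp_pos: [0.4485, -0.0828, 0.03]
ee_rot: [[0.001, 0.997, 0.072], [-0.0, 0.072, -0.997], [-1.0, 0.001, 0.0]]
force: [0.9, 0.3, -0.2]
opening: 0.948
```

>>> {"fn": "move_arm", "kwargs": {
  "targets": [
    {"rot": [0,0,0],"delta_pos": [0,0,0],"fingers": 0.4},
    {"rot": [0,0,0],"delta_pos": [0,0,0],"fingers": 0.2},
    {"rot": [0,0,0],"delta_pos": [0,0,0],"fingers": 0.05},
    {"rot": [0,0,0],"delta_pos": [0,0,0],"fingers": -0.1},
    {"rot": [0,0,0],"delta_pos": [0,0,0],"fingers": -0.4},
    {"rot": [0,0,0],"delta_pos": [0,0,0],"fingers": -1},
    {"rot": [0,0,0],"delta_pos": [0,0,0],"fingers": -1},
    {"rot": [0,0,0],"delta_pos": [0,0,0],"fingers": -1}
  ]
}}

```text
clock: 13.3
tcp_pos: [0.4479, -0.0828, 0.0295]
ee_rot: [[0.0, 0.997, 0.072], [0.0, 0.072, -0.997], [-1.0, 0.0, -0.0]]
force: [-1.1, 1.4, 7.2]
opening: 0.529
```

>>> {"fn": "move_arm", "kwargs": {
  "targets": [
    {"rot": [0,0,0],"delta_pos": [-0.015,0,0],"fingers": -1},
    {"rot": [0,0,0],"delta_pos": [-0.03,0,0],"fingers": -1},
    {"rot": [0,0,0],"delta_pos": [-0.05,0,0],"fingers": -1},
    {"rot": [0,0,0],"delta_pos": [-0.06,0,0],"fingers": -1},
    {"rot": [0,0,0],"delta_pos": [-0.05,0,0],"fingers": -1},
    {"rot": [0,0,0],"delta_pos": [-0.03,0,0],"fingers": -1},
    {"rot": [0,0,0],"delta_pos": [-0.015,0,0],"fingers": -1},
    {"rot": [0,0,0],"delta_pos": [0,0,0],"fingers": -1}
  ]
}}

```text
clock: 14.1
tcp_pos: [0.4481, -0.0827, 0.1298]
ee_rot: [[0.001, 0.997, 0.072], [0.0, 0.072, -0.997], [-1.0, 0.001, -0.0]]
force: [0.4, -0.1, -2.6]
opening: 0.525
```

Run:
```python
from h import *
go(.619,.061,.13,8)
```

```text
tcp [ 0.4481 -0.0827  0.1298] t 14.1 F [ 0.4 -0.1 -2.6] open 0.525 tilt [ 0.001  0.    -1.   ] y [0.997 0.072 0.001]
total/0.4 [ 0.      0.4523 -0.3273] x8 rows: [ 0.      0.0565 -0.0409] mm/row 27.9
```

>>> {"fn": "move_arm", "kwargs": {
  "targets": [
    {"rot": [0,0,0],"delta_pos": [0,0.03,-0.022],"fingers": -1},
    {"rot": [0,0,0],"delta_pos": [0,0.05,-0.036],"fingers": -1},
    {"rot": [0,0,0],"delta_pos": [0,0.06,-0.043],"fingers": -1},
    {"rot": [0,0,0],"delta_pos": [0,0.06,-0.043],"fingers": -1},
    {"rot": [0,0,0],"delta_pos": [0,0.06,-0.043],"fingers": -1},
    {"rot": [0,0,0],"delta_pos": [0,0.06,-0.043],"fingers": -1},
    {"rot": [0,0,0],"delta_pos": [0,0.06,-0.043],"fingers": -1},
    {"rot": [0,0,0],"delta_pos": [0,0.045,-0.033],"fingers": -1},
    {"rot": [0,0,0],"delta_pos": [0,0.027,-0.021],"fingers": -1},
    {"rot": [0,0,0],"delta_pos": [0,0,0],"fingers": -1},
    {"rot": [0,0,0],"delta_pos": [0,0,0],"fingers": -1}
  ]
}}

```text
clock: 15.2
tcp_pos: [0.618, 0.06, 0.1285]
ee_rot: [[-0.001, 0.997, 0.072], [-0.001, 0.072, -0.997], [-1.0, -0.001, 0.001]]
force: [-0.3, -0.2, -1.3]
opening: 0.525
```

Run:
```python
from h import *
go(.619,.061,.050,6)
f=robot.grab_frame("side"); cv2.imwrite("pics/5_side.png",f)
```

```text
tcp [0.618  0.06   0.1285] t 15.2 F [-0.3 -0.2 -1.3] open 0.525 tilt [-0.001 -0.001 -1.   ] y [ 0.997  0.072 -0.001]
total/0.4 [ 0.1963  0.0029 -0.0025] x6 rows: [ 0.0327  0.0005 -0.0004] mm/row 13.1
```

View pics/5_side.png

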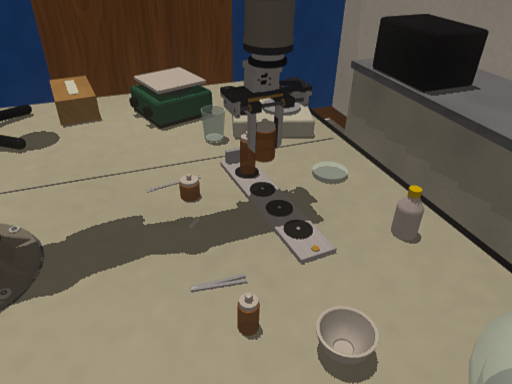

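The side view shows B held above its pad at (262,188), clear of A. I'll lower it.

>>> {"fn": "move_arm", "kwargs": {
  "targets": [
    {"rot": [0,0,0],"delta_pos": [0.03,0.002,-0.002],"fingers": -1},
    {"rot": [0,0,0],"delta_pos": [0.045,0,0],"fingers": -1},
    {"rot": [0,0,0],"delta_pos": [0.045,0,0],"fingers": -1},
    {"rot": [0,0,0],"delta_pos": [0.035,0,0],"fingers": -1},
    {"rot": [0,0,0],"delta_pos": [0.025,0,0],"fingers": -1},
    {"rot": [0,0,0],"delta_pos": [0.013,0,0],"fingers": -1},
    {"rot": [0,0,0],"delta_pos": [0.005,0,0],"fingers": -1},
    {"rot": [0,0,0],"delta_pos": [0,0,0],"fingers": -1},
    {"rot": [0,0,0],"delta_pos": [0,0,0],"fingers": -1}
  ]
}}

```text
clock: 16.15
tcp_pos: [0.6198, 0.0614, 0.0506]
ee_rot: [[0.001, 0.997, 0.072], [0.0, 0.072, -0.997], [-1.0, 0.001, -0.0]]
force: [0.5, 0.5, -1.0]
opening: 0.527
```

>>> {"fn": "move_arm", "kwargs": {
  "targets": [
    {"rot": [0,0,0],"delta_pos": [0.0025,0,0],"fingers": -1},
    {"rot": [0,0,0],"delta_pos": [0,0,0],"fingers": -1},
    {"rot": [0,0,0],"delta_pos": [0,0,0],"fingers": -1}
  ]
}}

```text
clock: 16.45
tcp_pos: [0.6195, 0.0615, 0.0492]
ee_rot: [[0.0, 0.997, 0.072], [0.0, 0.072, -0.997], [-1.0, 0.0, -0.0]]
force: [0.6, 0.1, -0.7]
opening: 0.529
```

>>> {"fn": "move_arm", "kwargs": {
  "targets": [
    {"rot": [0,0,0],"delta_pos": [0.004,0,0],"fingers": -1},
    {"rot": [0,0,0],"delta_pos": [0.003,0,0],"fingers": -1},
    {"rot": [0,0,0],"delta_pos": [0,0,0],"fingers": -1},
    {"rot": [0,0,0],"delta_pos": [0,0,0],"fingers": -1}
  ]
}}

```text
clock: 16.85
tcp_pos: [0.6194, 0.0614, 0.0462]
ee_rot: [[-0.0, 0.997, 0.072], [-0.0, 0.072, -0.997], [-1.0, -0.0, 0.0]]
force: [1.0, 0.9, -1.5]
opening: 0.531
```

>>> {"fn": "move_arm", "kwargs": {
  "targets": [
    {"rot": [0,0,0],"delta_pos": [0.002,0,0],"fingers": -1},
    {"rot": [0,0,0],"delta_pos": [0,0,0],"fingers": -1},
    {"rot": [0,0,0],"delta_pos": [0,0,0],"fingers": -1}
  ]
}}

```text
clock: 17.15
tcp_pos: [0.6195, 0.0614, 0.0456]
ee_rot: [[0.0, 0.997, 0.072], [0.0, 0.072, -0.997], [-1.0, 0.0, 0.0]]
force: [-0.8, -1.0, 1.1]
opening: 0.527
```

Light contact at 0.0456. I'll release.

>>> {"fn": "move_arm", "kwargs": {
  "targets": [
    {"rot": [0,0,0],"delta_pos": [0.0005,0,0],"fingers": -1},
    {"rot": [0,0,0],"delta_pos": [0,0,0],"fingers": 0.08},
    {"rot": [0,0,0],"delta_pos": [0,0,0],"fingers": 0.15},
    {"rot": [0,0,0],"delta_pos": [0,0,0],"fingers": 0.3},
    {"rot": [0,0,0],"delta_pos": [0,0,0],"fingers": 0.6},
    {"rot": [0,0,0],"delta_pos": [0,0,0],"fingers": 0.6},
    {"rot": [0,0,0],"delta_pos": [0,0,0],"fingers": 0.6}
  ]
}}

```text
clock: 17.85
tcp_pos: [0.6195, 0.0615, 0.0453]
ee_rot: [[-0.0, 0.997, 0.072], [-0.0, 0.072, -0.997], [-1.0, -0.0, 0.0]]
force: [-0.4, -0.7, -0.5]
opening: 0.797
```

>>> {"fn": "move_arm", "kwargs": {
  "targets": [
    {"rot": [0,0,0],"delta_pos": [-0.02,0,0],"fingers": 0.6},
    {"rot": [0,0,0],"delta_pos": [-0.05,0,0],"fingers": 0.6},
    {"rot": [0,0,0],"delta_pos": [-0.08,0,0],"fingers": 0.6},
    {"rot": [0,0,0],"delta_pos": [-0.1,0,0],"fingers": 0.8},
    {"rot": [0,0,0],"delta_pos": [-0.1,0,0],"fingers": 1},
    {"rot": [0,0,0],"delta_pos": [-0.03,0,0],"fingers": 1},
    {"rot": [0,0,0],"delta_pos": [0,0,0],"fingers": 1}
  ]
}}

```text
clock: 18.55
tcp_pos: [0.6204, 0.0616, 0.1996]
ee_rot: [[0.003, 0.997, 0.072], [0.001, 0.072, -0.997], [-1.0, 0.003, -0.001]]
force: [-1.3, 0.8, -1.5]
opening: 0.997
```

Run:
```python
from h import *
go(.4545,-.2845,.2,10)
```

```text
tcp [0.6204 0.0616 0.1996] t 18.55 F [-1.3  0.8 -1.5] open 0.997 tilt [ 0.003  0.001 -1.   ] y [0.997 0.072 0.003]
total/0.4 [-0.0036 -0.4761  0.8331] x10 rows: [-0.0004 -0.0476  0.0833] mm/row 38.4
```

>>> {"fn": "move_arm", "kwargs": {
  "targets": [
    {"rot": [0,0,0],"delta_pos": [0,-0.03,0.052],"fingers": 1},
    {"rot": [0,0,0],"delta_pos": [0,-0.055,0.097],"fingers": 1},
    {"rot": [0,0,0],"delta_pos": [0,-0.055,0.097],"fingers": 1},
    {"rot": [0,0,0],"delta_pos": [0,-0.055,0.097],"fingers": 1},
    {"rot": [0,0,0],"delta_pos": [0,-0.055,0.097],"fingers": 1},
    {"rot": [0,0,0],"delta_pos": [0,-0.055,0.097],"fingers": 1},
    {"rot": [0,0,0],"delta_pos": [0,-0.055,0.097],"fingers": 1},
    {"rot": [0,0,0],"delta_pos": [0,-0.055,0.097],"fingers": 1},
    {"rot": [0,0,0],"delta_pos": [0,-0.04,0.067],"fingers": 1},
    {"rot": [0,0,0],"delta_pos": [0,-0.021,0.035],"fingers": 1},
    {"rot": [0,0,0],"delta_pos": [0,0,0],"fingers": 1},
    {"rot": [0,0,0],"delta_pos": [0,0,0],"fingers": 1}
  ]
}}

```text
clock: 19.75
tcp_pos: [0.4529, -0.2843, 0.1964]
ee_rot: [[-0.001, 0.997, 0.071], [0.0, 0.071, -0.997], [-1.0, -0.001, -0.001]]
force: [0.6, 0.0, 0.0]
opening: 1.0
```

```bash
python3 w.py c .4545 -.2845 .019
```

```text
expect [178.53577838 256.53000852]
0.95 [175.  257.4] (array([ 0.45478648, -0.28333778]), np.float64(0.9393693412425851))
tcp [ 0.4537 -0.2835  0.1967] t 19.85 F [0.4 0.6 0.4] open 1.0 tilt [-0.001  0.    -1.   ] y [ 0.997  0.073 -0.001]
total/0.4 [0.4442 0.0022 0.0028] x5 rows: [0.0888 0.0004 0.0006] mm/row 35.5
```

View pics/w_c.png

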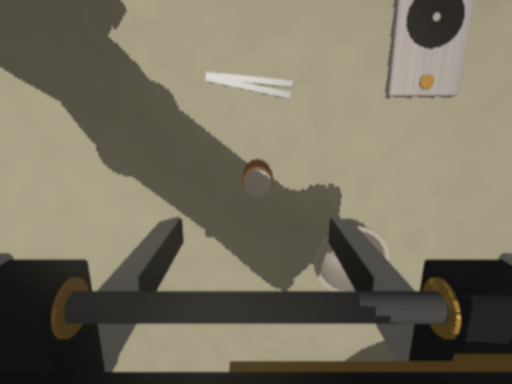

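C is at (257,180), as predicted. A bowl shows near the right finger at (350,258), so I'll check the clearance.

Run:
```python
from h import *
K,T=params("side")
for nm,rc in (("rim L",(345,317)),("rim R",(338,377)),("rim top",(313,345)),("rim bot",(372,348))): print(nm,[onz(K,T,rc,z).round(3).tolist() for z in (0,.02,.04)])
K,T=params("scene")
for nm,rc in (("L",(138,105)),("R",(138,139)),("top",(128,122)),("rim bot",(149,124)),("base",(164,124))): print("sc",nm,[onz(K,T,rc,z).round(3).tolist() for z in (0,.02,.04)])
```

```text
rim L [[0.543, -0.349, 0.0], [0.534, -0.361, 0.02], [0.525, -0.374, 0.04]]
rim R [[0.636, -0.37, 0.0], [0.624, -0.381, 0.02], [0.611, -0.393, 0.04]]
rim top [[0.615, -0.311, 0.0], [0.604, -0.324, 0.02], [0.592, -0.338, 0.04]]
rim bot [[0.563, -0.404, 0.0], [0.553, -0.414, 0.02], [0.543, -0.425, 0.04]]
sc L [[0.564, -0.459, 0.0], [0.577, -0.437, 0.02], [0.59, -0.415, 0.04]]
sc R [[0.513, -0.383, 0.0], [0.527, -0.364, 0.02], [0.542, -0.344, 0.04]]
sc top [[0.509, -0.451, 0.0], [0.523, -0.43, 0.02], [0.538, -0.408, 0.04]]
sc rim bot [[0.566, -0.385, 0.0], [0.579, -0.365, 0.02], [0.592, -0.346, 0.04]]
sc base [[0.606, -0.345, 0.0], [0.618, -0.326, 0.02], [0.63, -0.308, 0.04]]
```

The bowl's centre is about 100 mm from the nearest finger, so it is clear. I'll descend on C.

>>> {"fn": "move_arm", "kwargs": {
  "targets": [
    {"rot": [0,0,0],"delta_pos": [0.08,0.002,0.001],"fingers": 1},
    {"rot": [0,0,0],"delta_pos": [0.087,0,0],"fingers": 1},
    {"rot": [0,0,0],"delta_pos": [0.087,0,0],"fingers": 1},
    {"rot": [0,0,0],"delta_pos": [0.087,0,0],"fingers": 1},
    {"rot": [0,0,0],"delta_pos": [0.06,0,0],"fingers": 1},
    {"rot": [0,0,0],"delta_pos": [0.03,0,0],"fingers": 1},
    {"rot": [0,0,0],"delta_pos": [0.008,0,0],"fingers": 0.6},
    {"rot": [0,0,0],"delta_pos": [0,0,0],"fingers": 0.3}
  ]
}}

```text
clock: 20.65
tcp_pos: [0.4547, -0.2848, 0.022]
ee_rot: [[0.0, 0.997, 0.073], [-0.0, 0.073, -0.997], [-1.0, 0.0, 0.0]]
force: [-0.9, 0.0, 0.2]
opening: 0.866
```

>>> {"fn": "move_arm", "kwargs": {
  "targets": [
    {"rot": [0,0,0],"delta_pos": [0,0,0],"fingers": 0},
    {"rot": [0,0,0],"delta_pos": [0,0,0],"fingers": -0.15},
    {"rot": [0,0,0],"delta_pos": [0,0,0],"fingers": -0.25},
    {"rot": [0,0,0],"delta_pos": [0,0,0],"fingers": -0.35},
    {"rot": [0,0,0],"delta_pos": [0,0,0],"fingers": -0.6},
    {"rot": [0,0,0],"delta_pos": [0,0,0],"fingers": -1},
    {"rot": [0,0,0],"delta_pos": [0,0,0],"fingers": -1},
    {"rot": [0,0,0],"delta_pos": [0,0,0],"fingers": -1}
  ]
}}

```text
clock: 21.45
tcp_pos: [0.4544, -0.2849, 0.0218]
ee_rot: [[0.0, 0.997, 0.072], [0.0, 0.072, -0.997], [-1.0, 0.0, -0.0]]
force: [-0.7, 1.1, 3.7]
opening: 0.359
```

>>> {"fn": "move_arm", "kwargs": {
  "targets": [
    {"rot": [0,0,0],"delta_pos": [-0.015,0,0],"fingers": -1},
    {"rot": [0,0,0],"delta_pos": [-0.03,0,0],"fingers": -1},
    {"rot": [0,0,0],"delta_pos": [-0.05,0,0],"fingers": -1},
    {"rot": [0,0,0],"delta_pos": [-0.06,0,0],"fingers": -1},
    {"rot": [0,0,0],"delta_pos": [-0.05,0,0],"fingers": -1},
    {"rot": [0,0,0],"delta_pos": [-0.03,0,0],"fingers": -1},
    {"rot": [0,0,0],"delta_pos": [-0.015,0,0],"fingers": -1},
    {"rot": [0,0,0],"delta_pos": [0,0,0],"fingers": -1}
  ]
}}

```text
clock: 22.25
tcp_pos: [0.4547, -0.2849, 0.1222]
ee_rot: [[0.001, 0.997, 0.072], [-0.0, 0.072, -0.997], [-1.0, 0.001, 0.0]]
force: [0.2, -0.5, -1.6]
opening: 0.357
```

Run:
```python
from h import *
go(.6255,-.0215,.122,9)
```

```text
tcp [ 0.4547 -0.2849  0.1222] t 22.25 F [ 0.2 -0.5 -1.6] open 0.357 tilt [ 0.001 -0.    -1.   ] y [0.997 0.072 0.001]
total/0.4 [ 0.0009  0.4736 -0.6258] x9 rows: [ 0.0001  0.0526 -0.0695] mm/row 34.9
```

>>> {"fn": "move_arm", "kwargs": {
  "targets": [
    {"rot": [0,0,0],"delta_pos": [0,0.025,-0.033],"fingers": -1},
    {"rot": [0,0,0],"delta_pos": [0,0.045,-0.059],"fingers": -1},
    {"rot": [0,0,0],"delta_pos": [0,0.055,-0.073],"fingers": -1},
    {"rot": [0,0,0],"delta_pos": [0,0.06,-0.079],"fingers": -1},
    {"rot": [0,0,0],"delta_pos": [0,0.06,-0.079],"fingers": -1},
    {"rot": [0,0,0],"delta_pos": [0,0.06,-0.079],"fingers": -1},
    {"rot": [0,0,0],"delta_pos": [0,0.055,-0.073],"fingers": -1},
    {"rot": [0,0,0],"delta_pos": [0,0.05,-0.066],"fingers": -1},
    {"rot": [0,0,0],"delta_pos": [0,0.04,-0.053],"fingers": -1},
    {"rot": [0,0,0],"delta_pos": [0,0.024,-0.032],"fingers": -1},
    {"rot": [0,0,0],"delta_pos": [0,0,0],"fingers": -1},
    {"rot": [0,0,0],"delta_pos": [0,0,0],"fingers": -1}
  ]
}}

```text
clock: 23.45
tcp_pos: [0.6248, -0.0226, 0.1211]
ee_rot: [[-0.001, 0.997, 0.071], [-0.001, 0.071, -0.997], [-1.0, -0.001, 0.001]]
force: [-0.9, -1.0, -0.8]
opening: 0.353
```

Run:
```python
from h import *
go(.6255,-.0215,.042,6)
f=robot.grab_frame("side"); cv2.imwrite("pics/6_side.png",f)
```

```text
tcp [ 0.6248 -0.0226  0.1211] t 23.45 F [-0.9 -1.  -0.8] open 0.353 tilt [-0.001 -0.001 -1.   ] y [ 0.997  0.071 -0.001]
total/0.4 [ 0.1978  0.0022 -0.0026] x6 rows: [ 0.033   0.0004 -0.0004] mm/row 13.2
```

View pics/6_side.png

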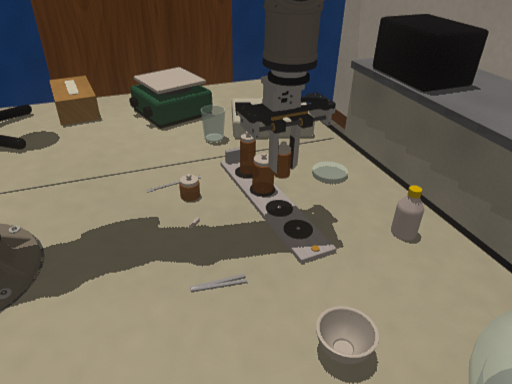

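A at (248,155) and B at (263,175) stand upright on their pads, and C is held over pad (280,208). I'll lower C.

>>> {"fn": "move_arm", "kwargs": {
  "targets": [
    {"rot": [0,0,0],"delta_pos": [0.03,0.001,-0.002],"fingers": -1},
    {"rot": [0,0,0],"delta_pos": [0.045,0,0],"fingers": -1},
    {"rot": [0,0,0],"delta_pos": [0.045,0,0],"fingers": -1},
    {"rot": [0,0,0],"delta_pos": [0.035,0,0],"fingers": -1},
    {"rot": [0,0,0],"delta_pos": [0.025,0,0],"fingers": -1},
    {"rot": [0,0,0],"delta_pos": [0.013,0,0],"fingers": -1},
    {"rot": [0,0,0],"delta_pos": [0.006,0,0],"fingers": -1},
    {"rot": [0,0,0],"delta_pos": [0,0,0],"fingers": -1},
    {"rot": [0,0,0],"delta_pos": [0,0,0],"fingers": -1}
  ]
}}

```text
clock: 24.4
tcp_pos: [0.6262, -0.0207, 0.0426]
ee_rot: [[0.001, 0.997, 0.072], [0.0, 0.072, -0.997], [-1.0, 0.001, -0.0]]
force: [-0.3, 0.7, -1.2]
opening: 0.359
```

>>> {"fn": "move_arm", "kwargs": {
  "targets": [
    {"rot": [0,0,0],"delta_pos": [0.004,0,0],"fingers": -1},
    {"rot": [0,0,0],"delta_pos": [0,0,0],"fingers": -1},
    {"rot": [0,0,0],"delta_pos": [0,0,0],"fingers": -1}
  ]
}}

```text
clock: 24.7
tcp_pos: [0.6259, -0.0206, 0.0406]
ee_rot: [[0.0, 0.997, 0.072], [0.0, 0.072, -0.997], [-1.0, 0.0, -0.0]]
force: [-0.3, 0.5, -1.8]
opening: 0.356
```

>>> {"fn": "move_arm", "kwargs": {
  "targets": [
    {"rot": [0,0,0],"delta_pos": [0.004,0,0],"fingers": -1},
    {"rot": [0,0,0],"delta_pos": [0.002,0,0],"fingers": -1},
    {"rot": [0,0,0],"delta_pos": [0,0,0],"fingers": -1},
    {"rot": [0,0,0],"delta_pos": [0,0,0],"fingers": -1}
  ]
}}

```text
clock: 25.1
tcp_pos: [0.6257, -0.0207, 0.038]
ee_rot: [[-0.0, 0.997, 0.072], [-0.0, 0.072, -0.997], [-1.0, -0.0, 0.0]]
force: [0.0, 0.8, 0.2]
opening: 0.357
```

>>> {"fn": "move_arm", "kwargs": {
  "targets": [
    {"rot": [0,0,0],"delta_pos": [0.0015,0,0],"fingers": -1},
    {"rot": [0,0,0],"delta_pos": [0,0,0],"fingers": -1},
    {"rot": [0,0,0],"delta_pos": [0,0,0],"fingers": -1}
  ]
}}

```text
clock: 25.4
tcp_pos: [0.6259, -0.0207, 0.0378]
ee_rot: [[0.0, 0.997, 0.072], [0.0, 0.072, -0.997], [-1.0, 0.0, -0.0]]
force: [-2.7, 0.0, 5.4]
opening: 0.36
```

Contact on the pad. I'll release.

>>> {"fn": "move_arm", "kwargs": {
  "targets": [
    {"rot": [0,0,0],"delta_pos": [-0.0005,0,0],"fingers": -1},
    {"rot": [0,0,0],"delta_pos": [0,0,0],"fingers": -0.25},
    {"rot": [0,0,0],"delta_pos": [0,0,0],"fingers": -0.15},
    {"rot": [0,0,0],"delta_pos": [0,0,0],"fingers": 0},
    {"rot": [0,0,0],"delta_pos": [0,0,0],"fingers": 0.4},
    {"rot": [0,0,0],"delta_pos": [0,0,0],"fingers": 0.4},
    {"rot": [0,0,0],"delta_pos": [0,0,0],"fingers": 0.4}
  ]
}}

```text
clock: 26.1
tcp_pos: [0.6258, -0.0207, 0.0376]
ee_rot: [[-0.0, 0.997, 0.072], [-0.0, 0.072, -0.997], [-1.0, -0.0, 0.0]]
force: [-0.1, 0.6, -1.1]
opening: 0.692
```

>>> {"fn": "move_arm", "kwargs": {
  "targets": [
    {"rot": [0,0,0],"delta_pos": [-0.02,0,0],"fingers": 0.4},
    {"rot": [0,0,0],"delta_pos": [-0.05,0,0],"fingers": 0.4},
    {"rot": [0,0,0],"delta_pos": [-0.08,0,0],"fingers": 0.6},
    {"rot": [0,0,0],"delta_pos": [-0.1,0,0],"fingers": 0.8},
    {"rot": [0,0,0],"delta_pos": [-0.1,0,0],"fingers": 1},
    {"rot": [0,0,0],"delta_pos": [-0.06,0,0],"fingers": 1},
    {"rot": [0,0,0],"delta_pos": [0,0,0],"fingers": 1}
  ]
}}

```text
clock: 26.8
tcp_pos: [0.6274, -0.021, 0.2058]
ee_rot: [[0.005, 0.997, 0.072], [0.001, 0.072, -0.997], [-1.0, 0.006, -0.001]]
force: [0.6, -0.5, -1.1]
opening: 1.002
```

Run:
```python
from h import *
go(.4572,.1085,.2,8)
```

```text
tcp [ 0.6274 -0.021   0.2058] t 26.8 F [ 0.6 -0.5 -1.1] open 1.002 tilt [ 0.005  0.001 -1.   ] y [0.997 0.072 0.006]
total/0.4 [ 0.0125 -0.4014 -0.3535] x8 rows: [ 0.0016 -0.0502 -0.0442] mm/row 26.7
```

>>> {"fn": "move_arm", "kwargs": {
  "targets": [
    {"rot": [0,0,0],"delta_pos": [0,-0.03,-0.027],"fingers": 1},
    {"rot": [0,0,0],"delta_pos": [0,-0.06,-0.053],"fingers": 1},
    {"rot": [0,0,0],"delta_pos": [0,-0.07,-0.062],"fingers": 1},
    {"rot": [0,0,0],"delta_pos": [0,-0.07,-0.062],"fingers": 1},
    {"rot": [0,0,0],"delta_pos": [0,-0.07,-0.062],"fingers": 1},
    {"rot": [0,0,0],"delta_pos": [0,-0.06,-0.053],"fingers": 1},
    {"rot": [0,0,0],"delta_pos": [0,-0.04,-0.035],"fingers": 1},
    {"rot": [0,0,0],"delta_pos": [0,0,0],"fingers": 1},
    {"rot": [0,0,0],"delta_pos": [0,0,0],"fingers": 1}
  ]
}}

```text
clock: 27.7
tcp_pos: [0.456, 0.1091, 0.2018]
ee_rot: [[0.0, 0.997, 0.073], [0.001, 0.073, -0.997], [-1.0, 0.0, -0.0]]
force: [0.2, 0.0, -0.9]
opening: 1.002
```

```bash
python3 w.py d .4572 .1085 .013
```

```text
expect [176.41092759 255.88819579]
0.6 [176.1 259.1] (array([0.45716471, 0.10910993]), np.float64(0.9659304614038924))
tcp [0.4565 0.1084 0.2017] t 27.8 F [ 0.8 -0.1 -0. ] open 1.001 tilt [ 0. -0. -1.] y [0.997 0.071 0.   ]
total/0.4 [ 4.717e-01  1.600e-03 -3.000e-04] x5 rows: [ 0.0943  0.0003 -0.0001] mm/row 37.7
```

View pics/w_d.png

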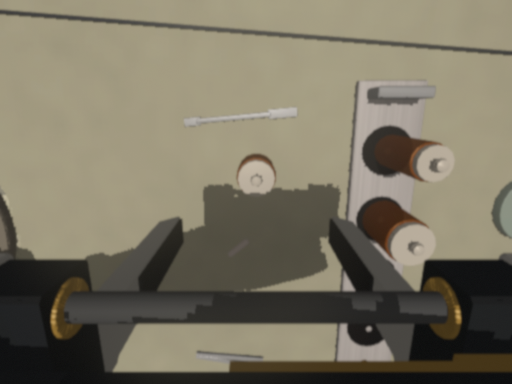

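D is centred at (257,176), and A and B are clear of the gripper. I'll descend.

>>> {"fn": "move_arm", "kwargs": {
  "targets": [
    {"rot": [0,0,0],"delta_pos": [0.08,0.001,-0.001],"fingers": 1},
    {"rot": [0,0,0],"delta_pos": [0.09,0,0],"fingers": 1},
    {"rot": [0,0,0],"delta_pos": [0.09,0,0],"fingers": 1},
    {"rot": [0,0,0],"delta_pos": [0.09,0,0],"fingers": 1},
    {"rot": [0,0,0],"delta_pos": [0.065,0,0],"fingers": 1},
    {"rot": [0,0,0],"delta_pos": [0.035,0,0],"fingers": 1},
    {"rot": [0,0,0],"delta_pos": [0.015,0,0],"fingers": 0.8},
    {"rot": [0,0,0],"delta_pos": [0,0,0],"fingers": 0.5}
  ]
}}

```text
clock: 28.6
tcp_pos: [0.4567, 0.1089, 0.0156]
ee_rot: [[-0.0, 0.997, 0.071], [-0.001, 0.071, -0.997], [-1.0, -0.0, 0.0]]
force: [0.6, 0.8, 0.3]
opening: 0.865
```

>>> {"fn": "move_arm", "kwargs": {
  "targets": [
    {"rot": [0,0,0],"delta_pos": [0,0,0],"fingers": 0.3},
    {"rot": [0,0,0],"delta_pos": [0,0,0],"fingers": 0.15},
    {"rot": [0,0,0],"delta_pos": [0,0,0],"fingers": 0},
    {"rot": [0,0,0],"delta_pos": [0,0,0],"fingers": -0.1},
    {"rot": [0,0,0],"delta_pos": [0,0,0],"fingers": -0.4},
    {"rot": [0,0,0],"delta_pos": [0,0,0],"fingers": -1},
    {"rot": [0,0,0],"delta_pos": [0,0,0],"fingers": -1},
    {"rot": [0,0,0],"delta_pos": [0,0,0],"fingers": -1}
  ]
}}

```text
clock: 29.4
tcp_pos: [0.4566, 0.1097, 0.016]
ee_rot: [[0.0, 0.997, 0.072], [0.001, 0.072, -0.997], [-1.0, 0.0, -0.0]]
force: [-1.6, 1.5, 8.8]
opening: 0.485
```

>>> {"fn": "move_arm", "kwargs": {
  "targets": [
    {"rot": [0,0,0],"delta_pos": [-0.015,0,0],"fingers": -1},
    {"rot": [0,0,0],"delta_pos": [-0.03,0,0],"fingers": -1},
    {"rot": [0,0,0],"delta_pos": [-0.05,0,0],"fingers": -1},
    {"rot": [0,0,0],"delta_pos": [-0.07,0,0],"fingers": -1},
    {"rot": [0,0,0],"delta_pos": [-0.07,0,0],"fingers": -1},
    {"rot": [0,0,0],"delta_pos": [-0.06,0,0],"fingers": -1},
    {"rot": [0,0,0],"delta_pos": [-0.035,0,0],"fingers": -1},
    {"rot": [0,0,0],"delta_pos": [-0.015,0,0],"fingers": -1},
    {"rot": [0,0,0],"delta_pos": [0,0,0],"fingers": -1}
  ]
}}

```text
clock: 30.3
tcp_pos: [0.4565, 0.1097, 0.1545]
ee_rot: [[0.001, 0.997, 0.072], [0.001, 0.072, -0.997], [-1.0, 0.001, -0.001]]
force: [0.2, -0.9, -1.7]
opening: 0.485
```

Run:
```python
from h import *
go(.6316,-.1012,.153,9)
```

```text
tcp [0.4565 0.1097 0.1545] t 30.3 F [ 0.2 -0.9 -1.7] open 0.485 tilt [ 0.001  0.001 -1.   ] y [0.997 0.072 0.001]
total/0.4 [0.0035 0.3984 0.5574] x9 rows: [0.0004 0.0443 0.0619] mm/row 30.5
```

>>> {"fn": "move_arm", "kwargs": {
  "targets": [
    {"rot": [0,0,0],"delta_pos": [0,0.022,0.031],"fingers": -1},
    {"rot": [0,0,0],"delta_pos": [0,0.04,0.056],"fingers": -1},
    {"rot": [0,0,0],"delta_pos": [0,0.05,0.07],"fingers": -1},
    {"rot": [0,0,0],"delta_pos": [0,0.055,0.077],"fingers": -1},
    {"rot": [0,0,0],"delta_pos": [0,0.055,0.077],"fingers": -1},
    {"rot": [0,0,0],"delta_pos": [0,0.055,0.077],"fingers": -1},
    {"rot": [0,0,0],"delta_pos": [0,0.05,0.07],"fingers": -1},
    {"rot": [0,0,0],"delta_pos": [0,0.04,0.056],"fingers": -1},
    {"rot": [0,0,0],"delta_pos": [0,0.031,0.043],"fingers": -1},
    {"rot": [0,0,0],"delta_pos": [0,0,0],"fingers": -1},
    {"rot": [0,0,0],"delta_pos": [0,0,0],"fingers": -1}
  ]
}}

```text
clock: 31.4
tcp_pos: [0.6304, -0.1017, 0.1524]
ee_rot: [[-0.002, 0.997, 0.071], [-0.0, 0.071, -0.997], [-1.0, -0.002, 0.0]]
force: [-0.6, 0.9, -1.8]
opening: 0.485
```

Run:
```python
from h import *
go(.6316,-.1012,.037,6)
f=robot.grab_frame("side"); cv2.imwrite("pics/7_side.png",f)
```

```text
tcp [ 0.6304 -0.1017  0.1524] t 31.4 F [-0.6  0.9 -1.8] open 0.485 tilt [-0.002 -0.    -1.   ] y [ 0.997  0.071 -0.002]
total/0.4 [ 0.2885  0.0036 -0.001 ] x6 rows: [ 0.0481  0.0006 -0.0002] mm/row 19.2
```

View pics/7_side.png

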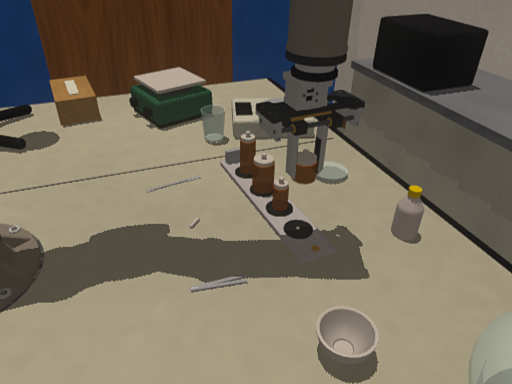

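A, B and C stand on their pads, and D is held over the last pad, whose dot is at (298,229). I'll lower D.

>>> {"fn": "move_arm", "kwargs": {
  "targets": [
    {"rot": [0,0,0],"delta_pos": [0.03,0.002,-0.001],"fingers": -1},
    {"rot": [0,0,0],"delta_pos": [0.055,0,0],"fingers": -1},
    {"rot": [0,0,0],"delta_pos": [0.06,0,0],"fingers": -1},
    {"rot": [0,0,0],"delta_pos": [0.05,0,0],"fingers": -1},
    {"rot": [0,0,0],"delta_pos": [0.04,0,0],"fingers": -1},
    {"rot": [0,0,0],"delta_pos": [0.03,0,0],"fingers": -1},
    {"rot": [0,0,0],"delta_pos": [0.018,0,0],"fingers": -1},
    {"rot": [0,0,0],"delta_pos": [0.005,0,0],"fingers": -1},
    {"rot": [0,0,0],"delta_pos": [0,0,0],"fingers": -1},
    {"rot": [0,0,0],"delta_pos": [0,0,0],"fingers": -1}
  ]
}}

```text
clock: 32.45
tcp_pos: [0.6324, -0.1009, 0.0391]
ee_rot: [[0.001, 0.997, 0.072], [-0.0, 0.072, -0.997], [-1.0, 0.001, 0.0]]
force: [-0.0, -0.0, -0.9]
opening: 0.487
```

>>> {"fn": "move_arm", "kwargs": {
  "targets": [
    {"rot": [0,0,0],"delta_pos": [0.003,0,0],"fingers": -1},
    {"rot": [0,0,0],"delta_pos": [0,0,0],"fingers": -1},
    {"rot": [0,0,0],"delta_pos": [0,0,0],"fingers": -1}
  ]
}}

```text
clock: 32.75
tcp_pos: [0.6321, -0.1008, 0.0375]
ee_rot: [[0.0, 0.997, 0.072], [0.0, 0.072, -0.997], [-1.0, 0.0, -0.0]]
force: [0.2, 0.6, -1.9]
opening: 0.487
```

>>> {"fn": "move_arm", "kwargs": {
  "targets": [
    {"rot": [0,0,0],"delta_pos": [0.008,0,0],"fingers": -1},
    {"rot": [0,0,0],"delta_pos": [0.004,0,0],"fingers": -1},
    {"rot": [0,0,0],"delta_pos": [0,0,0],"fingers": -1},
    {"rot": [0,0,0],"delta_pos": [0,0,0],"fingers": -1}
  ]
}}

```text
clock: 33.15
tcp_pos: [0.6319, -0.1009, 0.0323]
ee_rot: [[-0.0, 0.997, 0.072], [-0.0, 0.072, -0.997], [-1.0, -0.0, 0.0]]
force: [-0.5, 0.9, -1.5]
opening: 0.485
```

>>> {"fn": "move_arm", "kwargs": {
  "targets": [
    {"rot": [0,0,0],"delta_pos": [0.0015,0,0],"fingers": -1},
    {"rot": [0,0,0],"delta_pos": [0,0,0],"fingers": -1},
    {"rot": [0,0,0],"delta_pos": [0,0,0],"fingers": -1}
  ]
}}

```text
clock: 33.45
tcp_pos: [0.632, -0.1009, 0.0321]
ee_rot: [[0.0, 0.997, 0.072], [0.0, 0.072, -0.997], [-1.0, 0.0, -0.0]]
force: [-2.0, 0.5, 5.7]
opening: 0.486
```

Contact on the pad. I'll release and retreat.

>>> {"fn": "move_arm", "kwargs": {
  "targets": [
    {"rot": [0,0,0],"delta_pos": [-0.0005,0,0],"fingers": -1},
    {"rot": [0,0,0],"delta_pos": [0,0,0],"fingers": 0},
    {"rot": [0,0,0],"delta_pos": [0,0,0],"fingers": 0.1},
    {"rot": [0,0,0],"delta_pos": [0,0,0],"fingers": 0.3},
    {"rot": [0,0,0],"delta_pos": [0,0,0],"fingers": 0.6},
    {"rot": [0,0,0],"delta_pos": [0,0,0],"fingers": 0.6},
    {"rot": [0,0,0],"delta_pos": [0,0,0],"fingers": 0.6}
  ]
}}

```text
clock: 34.15
tcp_pos: [0.632, -0.1008, 0.0321]
ee_rot: [[-0.0, 0.997, 0.072], [-0.0, 0.072, -0.997], [-1.0, -0.0, 0.0]]
force: [-0.4, 0.2, -0.1]
opening: 0.798
```

>>> {"fn": "move_arm", "kwargs": {
  "targets": [
    {"rot": [0,0,0],"delta_pos": [-0.02,0,0],"fingers": 0.6},
    {"rot": [0,0,0],"delta_pos": [-0.05,0,0],"fingers": 0.6},
    {"rot": [0,0,0],"delta_pos": [-0.08,0,0],"fingers": 0.6},
    {"rot": [0,0,0],"delta_pos": [-0.1,0,0],"fingers": 0.8},
    {"rot": [0,0,0],"delta_pos": [-0.1,0,0],"fingers": 1},
    {"rot": [0,0,0],"delta_pos": [-0.1,-0.05,0.05],"fingers": 1},
    {"rot": [0,0,0],"delta_pos": [0,-0.08,0.08],"fingers": 1},
    {"rot": [0,0,0],"delta_pos": [0,-0.08,0.08],"fingers": 1},
    {"rot": [0,0,0],"delta_pos": [0,-0.06,0.08],"fingers": 1},
    {"rot": [0,0,0],"delta_pos": [0,0,0],"fingers": 1},
    {"rot": [0,0,0],"delta_pos": [0,0,0],"fingers": 1}
  ]
}}

```text
clock: 35.25
tcp_pos: [0.5323, -0.225, 0.2128]
ee_rot: [[0.001, 0.998, 0.07], [0.0, 0.07, -0.998], [-1.0, 0.001, -0.0]]
force: [0.9, 0.3, 0.5]
opening: 0.998
```

Run:
```python
from fit import *
pads=dict(a=[.6133,.1482],b=[.6192,.0613],c=[.6255,-.0209],d=[.6316,-.1014])
C={}
R={k:[] for k in pads}
for n in("scene","side"):
    C[n]=params(n); f=robot.grab_frame(n); cv2.imwrite(f"pics/8_{n}.png",f)
    for k in pads:
        r=robot.regions_of(n,f"bottle_{k}_mid"); e=proj(*C[n],pads[k]+[.016+DIM[k][1]/2])
        r=[c for c in r if np.linalg.norm(np.array(c["centre"])-e)<12]
        print(n,k,[(round(c["score"],2),int(c["pixels"].sum())) for c in r])
        if r: R[k].append((*C[n],r[0]["pixels"]))
for k in pads:
    if R[k]:
        x,s=fit(k,R[k],pads[k]+[.016],len(R[k])>1); print(k,np.round(x,4),round(s,3),"off mm",np.round((x[:2]-pads[k])*1e3,1))
```

```text
scene a [(0.95, 741)]
scene b [(0.89, 926)]
scene c [(0.87, 384)]
scene d [(0.57, 517)]
side a [(0.5, 160)]
side b [(0.72, 524)]
side c [(0.73, 454)]
side d [(0.84, 630)]
a [ 0.5977  0.1412 -0.0099] 0.603 off mm [-15.6  -7. ]
b [0.621  0.0623 0.016 ] 0.764 off mm [1.8 1. ]
c [ 0.6262 -0.0203  0.014 ] 0.851 off mm [0.7 0.6]
d [ 0.6318 -0.1026  0.0158] 0.911 off mm [ 0.2 -1.2]
```

View pics/8_side.png

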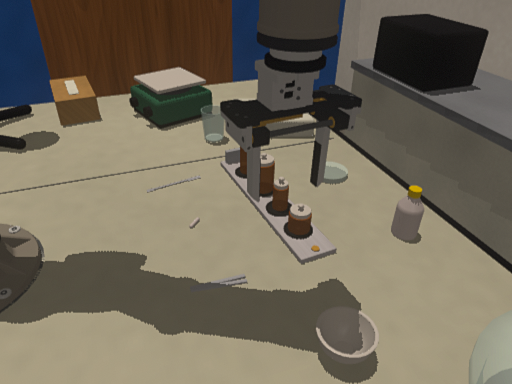

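View pics/8_scene.png

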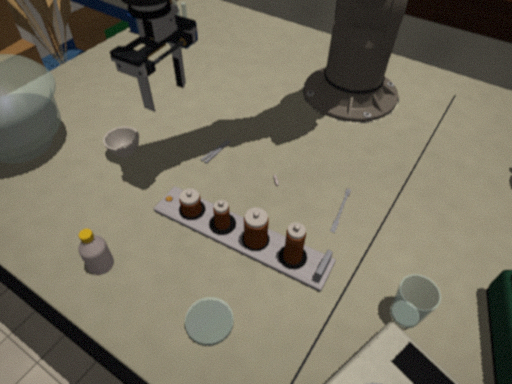

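The scene view shows the order A, B, C, D outward from the stop, all centred. A's two-view fit failed only because the finger hides A in the side view, so I'll refit A from the scene camera alone, then hand in.

Run:
```python
from fit import *
K,T=params("scene"); robot.grab_frame("scene")
r=robot.regions_of("scene","bottle_a_mid")[0]
# base at z=.016: shift camera height instead
T2=T.copy(); T2[2,3]-=.016
x,s=fit("a",[(K,T2,r["pixels"])],[.6133,.1482],False); print(x,s,"off mm",np.round((x-[.6133,.1482])*1e3,1))
o=robot.get_obs(); print(o["clock"],np.round(o["force"],1),o["opening"])
if np.linalg.norm(x-[.6133,.1482])<.007: print(robot.finish_job())
```

```text
[0.61502183 0.1486208 ] 0.9352003111629716 off mm [1.7 0.4]
35.85 [-0.3  0.6 -0. ] 0.9985578443136457
the job is handed in; nothing more can be done
None
```

I placed the four bottles on their pads in falling order of height from the end stop (A, B, C, D) and handed the job in at about 36 s. The hand-in call gives no verdict, so this rests on my own checks.

- **Placing:** I lowered each bottle until it touched its pad, then released it. Contact came at the expected height each time. The force reading was about 1 to 6 N for B, C and D. It rose to about 26 N on A before I eased off.
- **Last camera check:** all four bottles stand upright, 0.9 to 2.1 mm from their pad centres (limit 12 mm). The fitted bases of B, C and D are 14 to 16 mm above the bench (expected 16 mm).
- **Robot:** the gripper is open and clear of everything, with no contact force.
- **Check that disagreed:** the final two-view fit for A was about 17 mm off, because the finger hid A in the side view. The refit from the scene camera alone gave 1.7 mm. The height of A's base was therefore not measured separately at the end. An earlier side view did show A centred and upright.

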